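# Put three mixed-up picking bins back into their own bays

## Task

Three of the small-parts bins on the rack - bolts, washers and corner plates - have been put back into each other's bays. Change them round so that every bin stands flat inside the bay that carries a sample of what it holds, parking one in the empty bay while you do it and leaving that bay empty again. Keep the bins upright so that nothing spills, and leave the hinge bin, which is already right, where it is.

Things in the scene. Friction and masses are not known exactly. Their poses are not given: they have to be found in the camera images.
- bin_bolts: Blue picking bin, 92 (x) x 56 (y) mm, 2.5 mm walls; upright flat side walls 50 mm high for x > -14 mm, sloping to 28 mm at the low front (-x). Origin: centre of the underside; x front to back, z up. 0.15 to 0.5 kg full. Grip it across y at the origin. Holds about five hexagon bolts (12 mm thick, 68 mm long) lying lengthwise, fast in the bin. Starts in another bin's bay.
- bin_washers: Blue bin, same shape, size, frame and weight range as bin_bolts. Holds round penny washers (46 mm across, 17 mm hole), fast in the bin. Starts in another bin's bay.
- bin_corners: Blue bin, same shape, size, frame and weight range as bin_bolts. Holds flat L-shaped corner plates (42 mm legs, 13 mm wide), fast in the bin. Starts in another bin's bay.
- bin_hinges: Blue bin, same shape, size, frame and weight range as bin_bolts. Holds opened rectangular butt hinges (50 by 36 mm) with a knuckle down the middle, fast in the bin. It is already in its own bay at the start and is to be left there.
- bay_bolts: Fixed bay on the rack: floor 108 (x) x 72 (y) mm inside a 5 mm high lip (a 56 x 92 bin has 8 mm to spare all round). Origin: centre of the bay, 2 mm below its floor; x along the bay away from its label, z up. Sloping white label at the -x end, centre 80 mm from the origin, with its sample at most 35 mm high, carries one hexagon bolt as a sample.
- bay_washers: Fixed bay of the same form, size and frame as bay_bolts; all five stand parallel side by side on one low rack, 115 mm apart along y, in any order (about 59 mm between the walls of neighbouring bins). Its white label carries one round penny washer as a sample.
- bay_corners: Fixed bay of the same form, size and frame as bay_bolts; all five stand parallel side by side on one low rack, 115 mm apart along y, in any order (about 59 mm between the walls of neighbouring bins). Its white label carries one flat L-shaped corner plate as a sample.
- bay_hinges: Fixed bay of the same form, size and frame as bay_bolts; all five stand parallel side by side on one low rack, 115 mm apart along y, in any order (about 59 mm between the walls of neighbouring bins). Its white label carries one rectangular butt hinge as a sample.
- bay_spare: Fixed bay of the same form, size and frame as bay_bolts; all five stand parallel side by side on one low rack, 115 mm apart along y, in any order (about 59 mm between the walls of neighbouring bins). Its white label is blank. Empty at the start and to be empty at the end.
There are look-alikes about, which are no part of the job. Leave any orange look-alike of the bin_washers alone.

How it is judged (in metres and radians):
On the way:
1. one of the three mixed-up bins is parked, released, in the empty bay (((horizontal distance between bin_bolts and bay_spare below 0.013 m and z of bin_bolts in the frame of bay_spare below 0.006 m and angle between bin_bolts's own z axis and vertical below 0.06 rad and angle between the x axis of bin_bolts and the x axis of bay_spare, either way round below 0.3 rad and contact force between bin_bolts and the fingers below 0.1 N) or (horizontal distance between bin_washers and bay_spare below 0.013 m and z of bin_washers in the frame of bay_spare below 0.006 m and angle between bin_washers's own z axis and vertical below 0.06 rad and angle between the x axis of bin_washers and the x axis of bay_spare, either way round below 0.3 rad and contact force between bin_washers and the fingers below 0.1 N) or (horizontal distance between bin_corners and bay_spare below 0.013 m and z of bin_corners in the frame of bay_spare below 0.006 m and angle between bin_corners's own z axis and vertical below 0.06 rad and angle between the x axis of bin_corners and the x axis of bay_spare, either way round below 0.3 rad and contact force between bin_corners and the fingers below 0.1 N))), for 0.2 s.
At the end, for the whole second after the job is handed in: Each of the four bins stands flat on the floor of the bay with its own sample (centre within 13 mm of the bay's centre, under 4 mm above its floor, tilt under 0.06 rad, its length within 0.3 rad of the bay's, either way round), released and at rest; the spare bay is empty (horizontal distance between bin_bolts and bay_bolts below 0.013 m and z of bin_bolts in the frame of bay_bolts below 0.006 m and angle between each of bin_bolts, bin_washers, bin_corners, bin_hinges's own z axis and vertical below 0.06 rad and angle between the x axis of bin_bolts and the x axis of bay_bolts, either way round below 0.3 rad and contact force between each of bin_bolts, bin_washers, bin_corners, bin_hinges and the fingers below 0.1 N and linear speed of each of bin_bolts, bin_washers, bin_corners, bin_hinges below 0.02 m/s and angular speed of each of bin_bolts, bin_washers, bin_corners, bin_hinges below 0.15 rad/s and horizontal distance between bin_washers and bay_washers below 0.013 m and z of bin_washers in the frame of bay_washers below 0.006 m and angle between the x axis of bin_washers and the x axis of bay_washers, either way round below 0.3 rad and horizontal distance between bin_corners and bay_corners below 0.013 m and z of bin_corners in the frame of bay_corners below 0.006 m and angle between the x axis of bin_corners and the x axis of bay_corners, either way round below 0.3 rad and horizontal distance between bin_hinges and bay_hinges below 0.013 m and z of bin_hinges in the frame of bay_hinges below 0.006 m and angle between the x axis of bin_hinges and the x axis of bay_hinges, either way round below 0.3 rad and horizontal distance between each of bin_bolts, bin_washers, bin_corners, bin_hinges and bay_spare above 0.06 m); the robot touches nothing.
It fails at once if a bin is tipped by more than 0.6 rad, so that its contents spill (angle between any of bin_bolts, bin_washers, bin_corners, bin_hinges's own z axis and vertical above 0.6 rad).
It fails at once if the hinge bin is moved from its place by more than 15 mm (distance of bin_hinges from where it was at the start of the episode above 0.015 m).
It also fails if it takes over 106 s, if anything falls off the work surface, if the arm or the gripper's body presses on something with over 40 N, if the wrist force passes 120 N, or if a joint passes its speed limit or range.

## Robot

A 6-joint arm with a two-finger parallel gripper is mounted at the origin on the work surface. World frame = base frame: x ahead of the robot, y to its left, z up, the work surface at z = 0. Lengths are in mm, angles in rad, forces in N, time in s.
With the tool pointing down it reaches from about 275 to 750 mm from the base axis. Payload 10.2 kg.
Tool frame: the origin (TCP) lies at the very end of the fingers, on their centre line; the grasp point (between the pads) lies 19 mm behind it; z points along the fingers, y is the line along which they close (so a half turn about z gives the same grasp; the last joint's range is limited). The gripper opens to 85 mm and grips with 20 to 120 N. Pads are 22 mm wide; open, the fingers measure 114 mm over their backs; the gripper's body (76 mm by 85 mm) begins 54 mm behind the grasp point. The pads swing forward as they close: fully open they stand 13 mm farther back than shut.
Start: joints at [1.109, 0.313, 1.498, -0, 1.331, -0.223], TCP at [124.194, 510.105, 200.094] pointing down, gripper open.
Joint ranges: [-2.94, 2.94], [-0.97, 2.17], [0.19, 2.56], [-1.23, 4.37], [0.02, 3.11], [-2.88, 2.88]. Speed limits (rad/s): [2.39, 2.39, 3.01, 3.14, 3.14, 3.14].

## Interface

Orientations are given as a unit quaternion [w, x, y, z].
In Python, from rig import ctrl gives the robot as it stands.
- The arm moves only by the tool step_arm, never from a script. Its argument "increments" is a list of rows, each a list of 3 entries, a list of its own where there are three numbers: the shift along the tool's x, y, z in cm, then the turn, a rotation vector about the tool's x, y, z in degrees, then the opening in per cent of the stroke, from 0 (shut) to 100 (fully open). A call has 1 to 8 rows; each row is the pose to reach, as a shift and turn from the pose commanded when the call began, along the tool's axes at that moment; what a row does not reach only later rows make up. A row lasts 1/8 s, in which the tool goes at most 62.5 mm and 10.7 degrees, less where a joint would pass 70% of its speed; a pose out of reach is approached as far as the arm can. A call with a gripper value outside its range is refused whole. The fingers move at their own pace and stop on an object; "squeeze" is the grip in N (left out, the last holds). Time passes only in rows, so rows that repeat a pose let the fingers close. It gives the time, the measured TCP pose, the force, the opening and the grip force at its end, in the units of the state.
- ctrl.sense(): the state, without advancing time (a new reading comes with each control period).
- ctrl.capture(name): name is "scene" or "top"; returns a dict with "img" (400x640x3 uint8, red, green, blue), "fx", "fy", "cx", "cy" (pixels), "extrinsics" (4x4, takes a point from camera to world coordinates). Camera axes: x right, y down, z forward; pixel columns grow to the right and rows downward; lengths in mm; the calibration is good to about 2 mm. A picture is of the moment at which its call begins. There is no depth.
- ctrl.finish_job(): hands the job in; it is judged then, once.
The state is a dict: "time_s": time; "joints": joint angles; "dq": joint speeds; "tau": joint torques, N m; "eef_pos": TCP position; "ee_rot": TCP orientation; "force": force on the tool from outside, world axes, zero at the start; "wrist_torque": the same for the moment, N m; "grip_width": opening from 0.0 (shut) to 1.0 (fully open); "grip_force": force on a finger pad.
Only numpy, scipy, OpenCV 4.12 (cv2) and the standard library are available. Lean on these libraries where they do the work, as an engineer would, in place of code of your own. Each camera call takes 0.05 s, during which the arm holds its last target. There are 200 camera calls.

## Working session

There is one attempt and no reset: what is moved stays moved. The work goes in short steps, Python scripts to look and compute and a tool call to move; the robot and the scene stay as the last step left them, time stands still between calls to the robot, and variables do not carry over. Pictures are saved under pics/ and viewed, at most 14 in all, crops included, and the job is handed in when it is done.

Besides the shell and the picture viewer there is one more tool, called after "Emit:" as name(argument=value, ...) on one line, values as JSON. step_arm: Moves the arm, as the interface text tells. Its arguments: {"type":"object","properties":{"increments":{"type":"array"},"squeeze":{"type":"number"}},"required":["increments"]}

```bash
mkdir -p pics
python3 - <<'E'
from rig import ctrl
import cv2,numpy as np
for n in("scene","top"):
    c=ctrl.capture(n);cv2.imwrite(f"pics/{n}0.png",c["img"][:,:,::-1]);print(n,c["fx"],c["fy"],c["cx"],c["cy"],np.round(c["extrinsics"],3).tolist())
s=ctrl.sense();print(s)
E
```

```text
scene 385.03502251761137 385.03502251761137 320.0421498670673 202.49527187128936 [[-0.603, 0.69, -0.399, 941.724], [0.797, 0.515, -0.315, 443.766], [-0.012, -0.508, -0.861, 878.109], [0.0, 0.0, 0.0, 1.0]]
top 389.35037861176954 389.35037861176954 327.84403950079894 191.49239568325459 [[0.009, -0.998, 0.065, 491.922], [-0.999, -0.011, -0.033, 139.536], [0.034, -0.065, -0.997, 1146.31], [0.0, 0.0, 0.0, 1.0]]
{'time_s': 0.1, 'joints': array([ 1.10860213e+00,  3.13403768e-01,  1.49834100e+00,  1.62289220e-05,
        1.33103707e+00, -2.23410336e-01]), 'dq': array([-8.47690895e-05,  2.73651065e-05, -3.29977845e-03,  1.33206793e-03,
        1.35538892e-03, -3.28550083e-05]), 'tau': array([ 1.68405171e-03, -4.12906337e+01, -2.60144788e+01, -2.20526440e-04,
        3.10980657e-03, -2.43610691e-05]), 'eef_pos': array([124.06440843, 509.85627918, 199.59493263]), 'ee_rot': array([-2.07281686e-04,  1.19110385e-01,  9.92880840e-01, -5.57348115e-04]), 'force': array([-0.10872912, -0.69832896, -1.40610812]), 'wrist_torque': array([ 0.0353332 , -0.00140514,  0.0002798 ]), 'grip_force': 0.0, 'grip_width': 0.9978667633490166}
```

View pics/scene0.png

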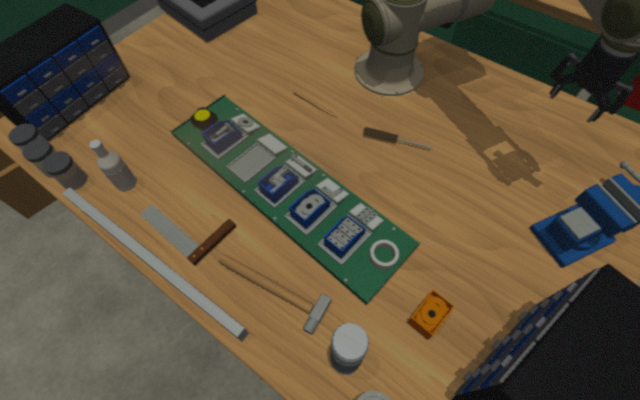

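View pics/top0.png

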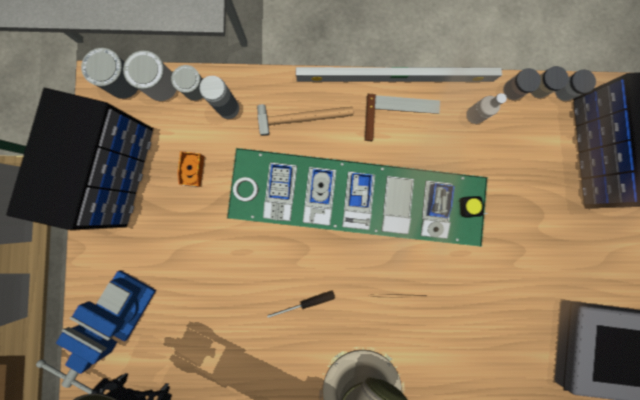

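The rack runs from (230,150) to (487,245) in the top view, with its labels towards the robot. I'll zoom in to read the labels.

Run:
```python
import cv2,numpy as np
a=cv2.imread("pics/top0.png")[145:250,225:490]
b=cv2.imread("pics/scene0.png")[95:300,165:420]
a=cv2.resize(a,None,fx=3,fy=3,interpolation=cv2.INTER_CUBIC)
cv2.imwrite("pics/z1.png",a)
```

```text
(no output)
```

View pics/z1.png

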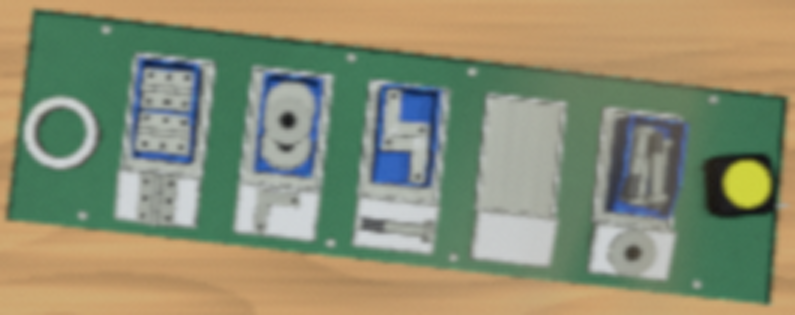

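Bays left to right in the top view, label then contents: hinge/hinges, corner/washers, bolt/corners, blank/empty, washer/bolts. My plan is bolts to spare, washers to bay 5, corners to bay 2, bolts to bay 3. Next I'll measure the rack.

```bash
cat > h.py <<'E'
import cv2,numpy as np
CAL={}
def load():
    from rig import ctrl
    r={}
    for n in("scene","top"): r[n]=ctrl.capture(n)
    return r
def ray(c,p):
    E=np.array(c["extrinsics"]);d=E[:3,:3]@np.array([(p[0]-c["cx"])/c["fx"],(p[1]-c["cy"])/c["fy"],1.]);return E[:3,3],d/np.linalg.norm(d)
def onz(c,p,z):
    o,d=ray(c,p);return o+d*(z-o[2])/d[2]
def tri(a,p,b,q):
    o1,d1=ray(a,p);o2,d2=ray(b,q);s=np.linalg.lstsq(np.c_[d1,-d2],o2-o1,rcond=None)[0]
    x,y=o1+d1*s[0],o2+d2*s[1];return (x+y)/2,np.linalg.norm(x-y)
def proj(c,P):
    E=np.array(c["extrinsics"]);q=E[:3,:3].T@(np.asarray(P)-E[:3,3]);return np.array([c["cx"]+c["fx"]*q[0]/q[2],c["cy"]+c["fy"]*q[1]/q[2]])
def green(c):
    h=cv2.cvtColor(c["img"],cv2.COLOR_RGB2HSV);m=cv2.inRange(h,(60,90,35),(90,255,200))
    m=cv2.morphologyEx(m,cv2.MORPH_OPEN,np.ones((3,3)));cs,_=cv2.findContours(m,0,2)
    cs=[k for k in cs if 150<k[:,0,0].mean()<500 and k[:,0,1].mean()>100]
    return h,m,cv2.convexHull(max(cs,key=cv2.contourArea))
def quad(hull):
    e=1
    while True:
        q=cv2.approxPolyDP(hull,e,True)
        if len(q)<=4: return q[:,0].astype(float)
        e+=.5
E
python3 - <<'E'
from h import *
R=load()
Q={}
for n in R:
    h,m,hu=green(R[n]);Q[n]=quad(hu);print(n,Q[n].tolist())
s,t=R["scene"],R["top"]
# match: top order by proj at z=15
for q in Q["top"]:
    g=proj(s,onz(t,q,15));j=np.argmin(np.linalg.norm(Q["scene"]-g,axis=1));P,e=tri(t,q,s,Q["scene"][j]);print(q,Q["scene"][j],P.round(1),round(e,1))
h,m,hu=green(t)
for n in R:
    h,m,hu=green(R[n]);mm=np.zeros_like(m);cv2.drawContours(mm,[hu],0,255,-1);mm=cv2.erode(mm,np.ones((5,5)))
    a=mm&~m;cs,_=cv2.findContours(a,0,2)
    for k in cs:
        if cv2.contourArea(k)>300: print(n,[np.round(v,1) for v in cv2.minAreaRect(k)])
    b=mm&cv2.inRange(h,(105,110,30),(130,255,255));b=cv2.morphologyEx(b,cv2.MORPH_CLOSE,np.ones((9,9)));cs,_=cv2.findContours(b,0,2)
    for k in cs:
        if cv2.contourArea(k)>150: print(n,"blue",[np.round(v,1) for v in cv2.minAreaRect(k)])
E
```

```text
scene [[237.0, 185.0], [319.0, 175.0], [416.0, 245.0], [364.0, 301.0]]
top [[229.0, 217.0], [237.0, 149.0], [392.0, 168.0], [341.0, 229.0]]
[229. 217.] [416. 245.] [4.896e+02 3.880e+02 1.000e-01] 1.5
[237. 149.] [364. 301.] [687.7 365.5  16.4] 3.6
[392. 168.] [237. 185.] [634.6 -83.3  19.2] 6.2
[341. 229.] [319. 175.] [456.5  60.1 -17.3] 0.5
scene [array([384., 254.]), array([30., 30.]), np.float64(90.0)]
scene [array([349.8, 232.3]), array([34.1, 63.6]), np.float64(43.4)]
scene [array([315. , 203.9]), array([34.6, 62.6]), np.float64(45.9)]
scene [array([282. , 193.3]), array([26., 57.]), np.float64(83.9)]
scene blue [array([343.2, 235.2]), array([26.8, 39. ]), np.float64(42.5)]
scene blue [array([308.8, 206.3]), array([26.9, 37.5]), np.float64(45.0)]
scene blue [array([277.4, 190.8]), array([19.7, 36.9]), np.float64(83.9)]
top [array([245.5, 188.5]), array([25., 25.]), np.float64(90.0)]
top [array([358.7, 199.1]), array([29.6, 55.1]), np.float64(6.1)]
top [array([322.2, 196.4]), array([35.9, 58.2]), np.float64(6.3)]
top [array([279.4, 191.6]), array([29.8, 58.8]), np.float64(7.7)]
top blue [array([360.2, 189.6]), array([20.2, 32.5]), np.float64(5.2)]
```

Run:
```python
from h import *
R=load()
for n,ps in (("top",[(240,160),(300,210),(378,190),(418,200),(455,190),(480,230),(455,230),(400,150),(350,240),(443,200),(400,190),(400,221),(428,193)]),("scene",[(215,105),(186,131),(200,140),(240,150),(250,190),(380,270),(290,170),(235,125),(260,160)])):
    h=cv2.cvtColor(R[n]["img"],cv2.COLOR_RGB2HSV);print(n,[(p,h[p[1],p[0]].tolist()) for p in ps])
a=R["scene"]["img"][95:300,165:420,::-1];cv2.imwrite("pics/z2.png",cv2.resize(a,None,fx=2.9,fy=2.9,interpolation=cv2.INTER_CUBIC))
```

```text
top [((240, 160), [72, 119, 120]), ((300, 210), [73, 122, 119]), ((378, 190), [70, 99, 119]), ((418, 200), [62, 63, 126]), ((455, 190), [68, 68, 120]), ((480, 230), [73, 119, 107]), ((455, 230), [69, 93, 118]), ((400, 150), [16, 117, 203]), ((350, 240), [16, 114, 177]), ((443, 200), [33, 19, 151]), ((400, 190), [39, 15, 175]), ((400, 221), [75, 3, 201]), ((428, 193), [34, 14, 129])]
scene [((215, 105), [72, 121, 82]), ((186, 131), [57, 81, 85]), ((200, 140), [56, 79, 87]), ((240, 150), [60, 73, 87]), ((250, 190), [70, 112, 82]), ((380, 270), [72, 132, 85]), ((290, 170), [111, 50, 97]), ((235, 125), [105, 58, 88]), ((260, 160), [36, 22, 114])]
```

View pics/z2.png

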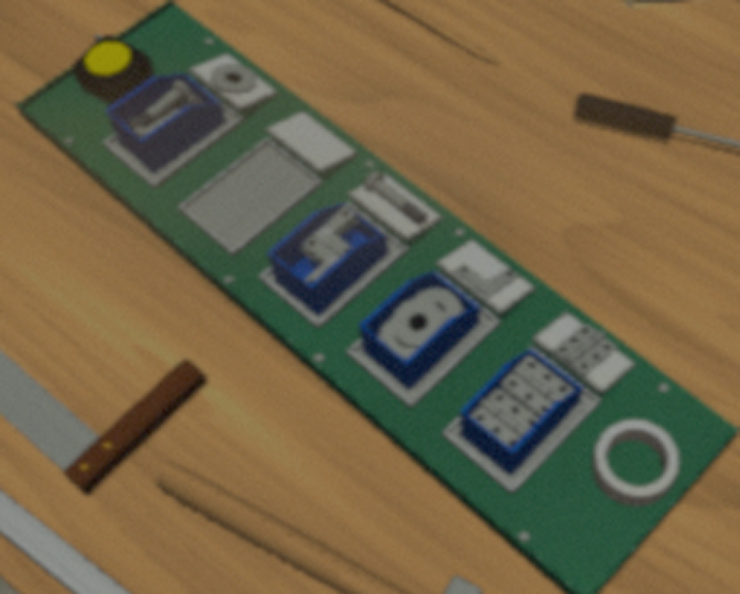

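```bash
sed -i 's/(60,90,35),(90,255,200)/(48,45,35),(95,255,200)/' h.py
python3 - <<'E'
from h import *
R=load()
Q={}
for n in R:
    h,m,hu=green(R[n]);Q[n]=quad(hu);print(n,Q[n].tolist())
s,t=R["scene"],R["top"]
for q in Q["top"]:
    g=proj(s,onz(t,q,15));j=np.argmin(np.linalg.norm(Q["scene"]-g,axis=1));P,e=tri(t,q,s,Q["scene"][j]);print(q,Q["scene"][j],P.round(1),round(e,1))
for n in R:
    h,m,hu=green(R[n]);mm=np.zeros_like(m);cv2.drawContours(mm,[hu],0,255,-1);mm=cv2.erode(mm,np.ones((5,5)))
    a=mm&~m;cs,_=cv2.findContours(a,0,2)
    for k in cs:
        if cv2.contourArea(k)>300: print(n,[np.round(v,1) for v in cv2.minAreaRect(k)])
    b=mm&cv2.inRange(h,(100,45,20),(135,255,255));b=cv2.morphologyEx(b,cv2.MORPH_CLOSE,np.ones((9,9)));cs,_=cv2.findContours(b,0,2)
    for k in cs:
        if cv2.contourArea(k)>150: print(n,"blue",[np.round(v,1) for v in cv2.minAreaRect(k)])
E
```

```text
scene [[174.0, 131.0], [263.0, 126.0], [417.0, 245.0], [365.0, 302.0]]
top [[236.0, 150.0], [483.0, 177.0], [480.0, 245.0], [228.0, 217.0]]
[236. 150.] [365. 302.] [686.1 368.7  10.7] 5.2
[483. 177.] [174. 131.] [ 611.1 -349.1   31.6] 3.0
[480. 245.] [263. 126.] [ 375.1 -331.4 -113.8] 141.7
[228. 217.] [417. 245.] [489.6 390.2   3. ] 1.6
scene [array([383.5, 254. ]), array([29., 29.]), np.float64(45.0)]
scene [array([350.1, 231.7]), array([33.1, 63.8]), np.float64(43.7)]
scene [array([315.3, 203.7]), array([33.4, 62.1]), np.float64(46.3)]
scene [array([284.1, 178.4]), array([31.8, 60.3]), np.float64(48.4)]
scene [array([256.4, 156.4]), array([27.2, 58.8]), np.float64(49.8)]
scene [array([223.9, 142.2]), array([66.3, 34.4]), np.float64(3.9)]
scene blue [array([343.5, 234.8]), array([28.1, 40.5]), np.float64(42.5)]
scene blue [array([308.5, 206. ]), array([29. , 38.9]), np.float64(45.0)]
scene blue [array([277., 182.]), array([28.3, 36.8]), np.float64(45.0)]
scene blue [array([220.1, 131.4]), array([26.2, 29.4]), np.float64(42.0)]
top [array([471.4, 206.5]), array([18.7, 21.8]), np.float64(84.8)]
top [array([436.6, 209.7]), array([29.9, 57.6]), np.float64(6.2)]
top [array([245., 189.]), array([24., 24.]), np.float64(90.0)]
top [array([397.8, 205.3]), array([29.3, 57.8]), np.float64(5.4)]
top [array([358.7, 200.5]), array([27.9, 55.7]), np.float64(6.3)]
top [array([319. , 195.8]), array([27.6, 55.8]), np.float64(6.3)]
top [array([279.5, 191.4]), array([28. , 56.4]), np.float64(7.4)]
top blue [array([441.4, 200.4]), array([21.9, 33.9]), np.float64(12.8)]
top blue [array([360.5, 189.8]), array([21.7, 33.6]), np.float64(4.8)]
top blue [array([320.7, 186. ]), array([20.7, 33.8]), np.float64(6.0)]
top blue [array([279.6, 181.3]), array([21.8, 34.3]), np.float64(5.4)]
```

Run:
```python
from h import *
R=load();s,t=R["scene"],R["top"]
C={}
for n in R:
    h,m,hu=green(R[n]);mm=np.zeros_like(m);cv2.drawContours(mm,[hu],0,255,-1)
    lab=cv2.GaussianBlur(R[n]["img"],(3,3),0);h=cv2.cvtColor(lab,cv2.COLOR_RGB2HSV)
    p=(398,221) if n=="top" else (272,143)
    q=(397,192) if n=="top" else (252,162)
    print(n,"label",h[p[1]-1:p[1]+2,p[0]-1:p[0]+2].mean((0,1)).round(),"floor",h[q[1]-1:q[1]+2,q[0]-1:q[0]+2].mean((0,1)).round())
    th=188 if n=="top" else 128
    for nm,w in (("lab",cv2.inRange(h,(0,0,th),(180,30,255))&mm),):
        w=cv2.morphologyEx(w,cv2.MORPH_CLOSE,np.ones((5,5)));cs,_=cv2.findContours(w,0,2)
        for k in cs:
            if cv2.contourArea(k)>120: print(n,nm,[np.round(v,1).tolist() for v in cv2.minAreaRect(k)])
h,m,hu=green(t)
b=cv2.cvtColor(t["img"],cv2.COLOR_RGB2HSV)[:,:,2]
print(b[170:240:1,397].tolist())
```

```text
scene label [ 34.  14. 143.] floor [ 34.  20. 114.]
scene lab [[384.2, 252.2], [26.2, 24.0], 45.0]
scene lab [[332.2, 189.2], [27.5, 11.9], 38.7]
scene lab [[271.7, 142.8], [24.8, 10.8], 36.9]
top label [ 82.   4. 202.] floor [ 41.  14. 176.]
top lab [[396.1, 224.1], [23.7, 14.0], 7.1]
top lab [[316.7, 215.2], [24.8, 14.4], 7.1]
top lab [[244.5, 188.5], [21.0, 21.0], 90.0]
[118, 120, 118, 120, 119, 120, 134, 157, 155, 169, 177, 177, 177, 177, 176, 177, 177, 178, 177, 177, 177, 177, 176, 177, 176, 175, 175, 176, 175, 174, 175, 174, 175, 175, 174, 174, 174, 173, 174, 174, 174, 174, 176, 175, 174, 167, 167, 186, 200, 202, 203, 202, 203, 203, 202, 203, 203, 204, 203, 203, 202, 197, 176, 143, 129, 128, 127, 132, 168, 182]
```

Run:
```python
from h import *
R=load();s,t=R["scene"],R["top"]
a=tri(t,(396.1,224.1),s,(271.7,142.8));b=tri(t,(316.7,215.2),s,(332.2,189.2));print(a,b,np.linalg.norm(a[0]-b[0]))
print("comp",tri(t,(397.8,205.3),s,(256.4,156.4)))
for z in(5,10,15,20):
    A=onz(t,(396.1,224.1),z);B=onz(t,(316.7,215.2),z);c=onz(t,(398.8,196.7),z);l=onz(t,(396.1,224.1),z+8)
    A2=onz(t,(471.4-0,206.5),z)
    print(z,np.linalg.norm(A-B).round(1),c.round(1),np.degrees(np.arctan2(*(A-B)[:2])).round(2),"lab-centre",np.linalg.norm((c-l)[:2]).round(1), (c-l)[:2].round(1))
# gradient edge of spare bay outline in scene
h,m,hu=green(s);a=~m;x=a[135:195,215:300];print(quad(cv2.convexHull(max(cv2.findContours(x,0,2)[0],key=cv2.contourArea)))+[215,135])
```

```text
(array([472.85056793, -95.47268365,  27.15072231]), np.float64(0.6068260909965668)) (array([496.40955633, 133.75017996,  27.48576061]), np.float64(0.7904222539988088)) 230.43059559049064
comp (array([ 528.35910072, -104.19283368,   15.5564351 ]), np.float64(2.218488231042638))
5 234.9 [ 553.4 -108.6    5. ] -174.12 lab-centre 81.2 [80.6 -9.9]
10 233.9 [ 553.2 -107.5   10. ] -174.12 lab-centre 80.9 [80.3 -9.9]
15 232.9 [ 552.9 -106.5   15. ] -174.12 lab-centre 80.5 [79.9 -9.9]
20 231.8 [ 552.6 -105.4   20. ] -174.12 lab-centre 80.2 [79.6 -9.8]
[[299. 135.]
 [290. 194.]
 [226. 167.]
 [257. 138.]]
```

```bash
cat >> h.py <<'E'
from scipy.spatial.transform import Rotation as Ro
AX=np.array([.9948,-.1023]);U=np.array([11.76,114.4]);B2=np.array([564.3,10.])
BAY={"hinges":B2+2*U,"corners":B2+U,"bolts":B2,"spare":B2-U,"washers":B2-2*U}
def go(xy,z,a=5.87,st=None):
    """shift (cm) in tool axes and turn about tool z (deg) from the present pose"""
    from rig import ctrl
    s=st or ctrl.sense();w,x,y,k=s["ee_rot"];r=Ro.from_quat([x,y,k,w]).as_matrix()
    d=r.T@(np.r_[xy,z]-s["eef_pos"]);ang=np.degrees(np.arctan2(r[0,1],r[1,1]))
    print("shift cm",(d/10).round(2),"turn z",round(a-ang,2),"t",s["time_s"],"tilt",(np.degrees(np.arccos(-r[2,2]))).round(2))
E
python3 - <<'E'
from h import *
R=load();t=R["top"];F=10
for n,c,l,k in (("bolts",(441.4,200.4),33.9,"washers"),("corners",(360.5,189.8),33.6,"bolts"),("washers",(320.7,186),33.8,"corners"),("hinges",(279.6,181.3),34.3,"hinges")):
    c=np.array(c)+l/2*np.array([.1157,-.993])
    p=onz(t,c,F+50)[:2]-46*AX;d=p-BAY[k];print(n,p.round(1),"off bay along,across",(d@AX).round(1),(d@U/115).round(1))
go(BAY["washers"],200)
E
```

```text
bolts [ 543.2 -219. ] off bay along,across 2.5 0.0
corners [570.1  10.9] off bay along,across 5.7 1.4
washers [579.7 123. ] off bay along,across 3.8 -1.1
hinges [592.1 238.1] off bay along,across 4.4 -0.3
shift cm [-5.771e+01 -6.097e+01  1.000e-02] turn z -7.81 t 0.7 tilt 0.0
```

Emit:
step_arm(increments=[[[-3.6, -3.8, 0], [0, 0, -1], 100], [[-8, -8.5, 0], [0, 0, -2], 100], [[-12.2, -12.9, 0], [0, 0, -3], 100], [[-16.4, -17.3, 0], [0, 0, -4], 100], [[-20.6, -21.7, 0], [0, 0, -5], 100], [[-24.8, -26.1, 0], [0, 0, -6], 100], [[-28.8, -30.5, 0], [0, 0, -7], 100], [[-28.8, -30.5, 0], [0, 0, -7.8], 100]], squeeze=40)

```text
time_s: 1.7
eef_pos: [333.5, 142.6, 200.2]
ee_rot: [0.0, 0.055, 0.999, -0.0]
force: [0.4, 0.3, 1.0]
grip_width: 1.0
grip_force: 0.0
```

```bash
python3 -c "
from h import *
go([542.5,-219],110)"
```

```text
shift cm [-24.72 -33.66   9.05] turn z -0.4 t 1.7 tilt 0.04
```

Emit:
step_arm(increments=[[[-3.1, -4.2, 0], [0, 0, 0], 100], [[-6.2, -8.4, 0], [0, 0, 0], 100], [[-9.4, -12.7, 0], [0, 0, 0], 100], [[-12.5, -17, 0], [0, 0, 0], 100], [[-15.6, -21.2, 0], [0, 0, 0], 100], [[-18.8, -25.5, 0], [0, 0, 0], 100], [[-22, -29.8, 2], [0, 0, 0], 100], [[-24.5, -33.4, 5], [0, 0, 0], 100]])

```text
time_s: 2.7
eef_pos: [543.0, -212.3, 149.9]
ee_rot: [0.001, 0.051, 0.999, -0.0]
force: [0.3, -0.2, 1.0]
grip_width: 1.004
grip_force: 0.0
```

Emit:
step_arm(increments=[[[0, 0, 2], [0, 0, 0], 100], [[0, 0, 4], [0, 0, 0], 100], [[0, 0, 4], [0, 0, 0], 100]])

```text
time_s: 3.08
eef_pos: [541.1, -210.1, 108.9]
ee_rot: [-0.001, 0.051, 0.999, 0.001]
force: [-0.1, 0.4, 0.2]
grip_width: 1.0
grip_force: 0.0
```

Run:
```python
from h import *
go([542.5,-219],30)
R=load()
a=R["scene"]["img"][60:220,150:360,::-1]
cv2.imwrite("pics/z3.png",cv2.resize(a,None,fx=3.5,fy=3.5,interpolation=cv2.INTER_CUBIC))
```

```text
shift cm [-0.25 -0.88  7.89] turn z 0.06 t 3.075 tilt 0.18
```

View pics/z3.png

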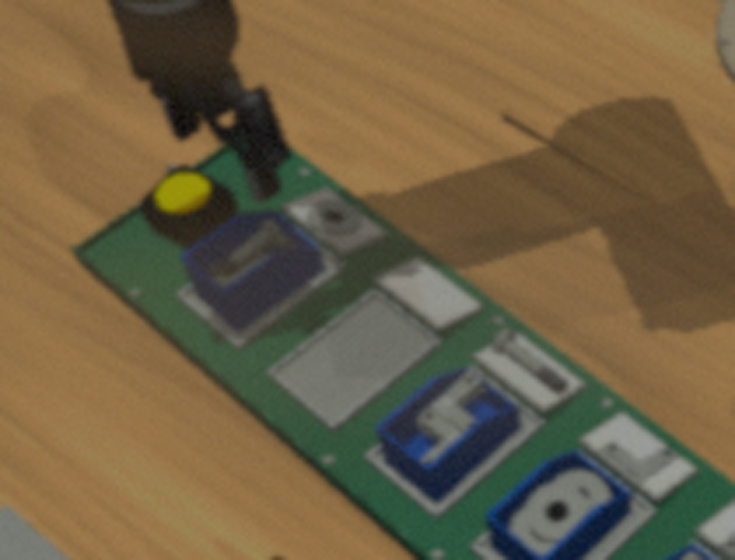

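The gripper is above the bolts bin, its fingertips near (265,185) in the crop, so I'll shift 9 mm and descend.

Emit:
step_arm(increments=[[[-0.2, -0.9, 0], [0, 0, 0], 100], [[-0.2, -0.9, 2], [0, 0, 0], 100], [[-0.2, -0.9, 4], [0, 0, 0], 100], [[-0.2, -0.9, 5], [0, 0, 0], 100], [[-0.2, -0.9, 6], [0, 0, 0], 100], [[-0.2, -0.9, 7], [0, 0, 0], 100], [[-0.2, -0.9, 7.8], [0, 0, 0], 100], [[-0.2, -0.9, 7.8], [0, 0, 0], 100]])

```text
time_s: 4.18
eef_pos: [542.2, -220.7, 31.6]
ee_rot: [-0.0, 0.051, 0.999, 0.0]
force: [-0.8, 0.6, 0.9]
grip_width: 0.997
grip_force: 0.0
```

Emit:
step_arm(increments=[[[0, 0, 0], [0, 0, 0], 60], [[0, 0, 0], [0, 0, 0], 40], [[0, 0, 0], [0, 0, 0], 40], [[0, 0, 0], [0, 0, 0], 40], [[0, 0, 0], [0, 0, 0], 40]], squeeze=40)

```text
time_s: 4.8
eef_pos: [542.4, -220.9, 32.2]
ee_rot: [0.0, 0.051, 0.999, -0.0]
force: [-0.4, -0.4, 0.1]
grip_width: 0.403
grip_force: 0.0
```

Run:
```python
from h import *
R=load()
a=R["scene"]["img"][60:220,150:320,::-1];b=R["top"]["img"][140:260,380:500,::-1]
f=lambda x:cv2.resize(x,(400,400*x.shape[0]//x.shape[1]),interpolation=cv2.INTER_CUBIC)
a,b=f(a),f(b);b=cv2.copyMakeBorder(b,0,max(0,len(a)-len(b)),0,0,0);a=cv2.copyMakeBorder(a,0,max(0,len(b)-len(a)),0,0,0)
cv2.imwrite("pics/z4.png",np.hstack([a,b]))
```

```text
(no output)
```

View pics/z4.png

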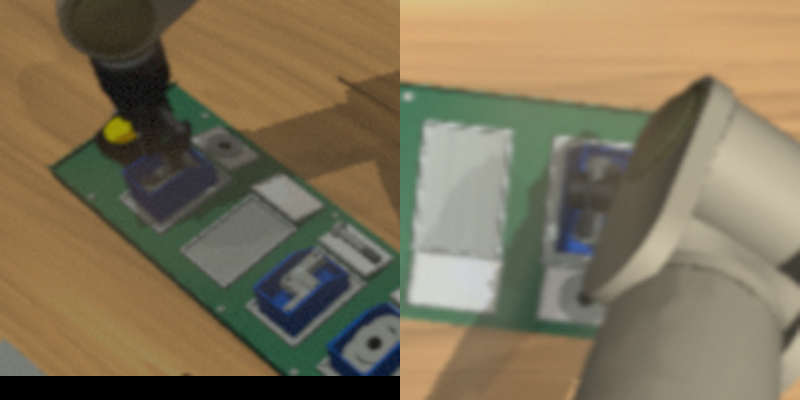

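Run:
```python
from h import *
R=load();t,s=R["top"],R["scene"]
for P in [(542,-221,32),(542,-221,60),(545,-197,40),(545,-193,40),(540,-245,40),(540,-245,60)]:
    p=proj(t,P);q=proj(s,P);print(P,p.round(1),"crop top",((p-[380,140])/.3).round(),"scene crop",((q-[150,60])*400/170).round())
print(s["img"].shape)
a=s["img"][100:160,180:270,::-1];b=t["img"][160:230,420:490,::-1]
f=lambda x:cv2.resize(cv2.convertScaleAbs(x,alpha=1.5),(400,400*x.shape[0]//x.shape[1]),interpolation=cv2.INTER_CUBIC)
a,b=f(a),f(b);a=cv2.copyMakeBorder(a,0,max(0,len(b)-len(a)),0,0,0)
cv2.imwrite("pics/z5.png",np.hstack([a,b]))
```

```text
(542, -221, 32) [439.4 200.6] crop top [198. 202.] scene crop [170. 180.]
(542, -221, 60) [442.6 200.2] crop top [209. 201.] scene crop [164. 164.]
(545, -197, 40) [432.  199.3] crop top [173. 198.] scene crop [181. 186.]
(545, -193, 40) [430.6 199.3] crop top [169. 198.] scene crop [183. 188.]
(540, -245, 40) [448.6 201.2] crop top [229. 204.] scene crop [155. 165.]
(540, -245, 60) [451.  200.9] crop top [237. 203.] scene crop [151. 154.]
(400, 640, 3)
```

View pics/z5.png

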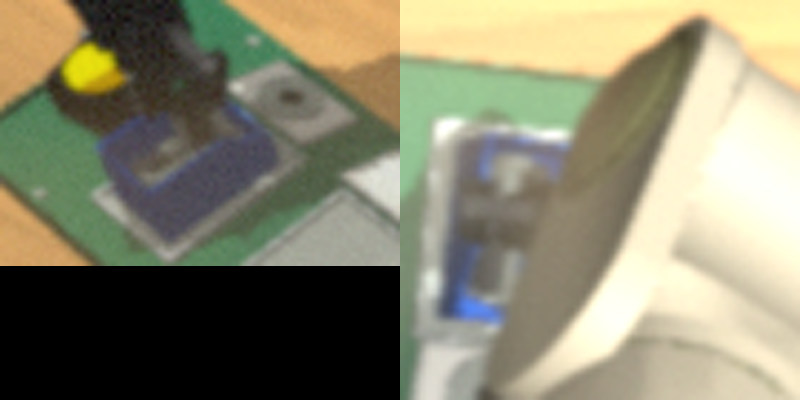

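Run:
```python
from h import *
R=load();s=R["scene"]
for z in (109,122,135): print(z,[proj(s,(541.1+sg*.1023*46,-210.1+sg*45.7,z)).round(1) for sg in(1,-1)])
for z in (32,40,50,60): print(z,[proj(s,(542.4+sg*.1023*20,-221+sg*20,z)).round(1) for sg in(1,-1)])
```

```text
109 [array([229.8, 128. ]), array([207.9, 110.6])]
122 [array([228.8, 124.6]), array([206.6, 107.1])]
135 [array([227.7, 121.2]), array([205.3, 103.6])]
32 [array([226.6, 140.2]), array([217.6, 132.8])]
40 [array([226. , 138.4]), array([216.9, 131. ])]
50 [array([225.2, 136. ]), array([216. , 128.6])]
60 [array([224.4, 133.7]), array([215.2, 126.2])]
```

Emit:
step_arm(increments=[[[0, 0, -1.5], [0, 0, 0], 40], [[0, 0, -3], [0, 0, 0], 60], [[0, 0, -3], [0, 0, 0], 100], [[0, 0, -3], [0, 0, 0], 100], [[0, 0, -3], [0, 0, 0], 100], [[0, 0, -1.5], [0, 0, 0], 100], [[0, 0, 0], [0, 0, 0], 100], [[0, 0, 0], [0, 0, 0], 100]])

```text
time_s: 6.1
eef_pos: [541.5, -220.3, 30.1]
ee_rot: [-0.002, 0.051, 0.999, 0.001]
force: [0.6, 0.1, -0.1]
grip_width: 1.0
grip_force: 0.0
```

Emit:
step_arm(increments=[[[0, 0, 0.5], [0, 0, 0], 100], [[0, 0, 1], [0, 0, 0], 100], [[0, 0, 1.5], [0, 0, 0], 100], [[0, 0, 1.5], [0, 0, 0], 100]])

```text
time_s: 6.6
eef_pos: [542.3, -220.7, 16.7]
ee_rot: [-0.0, 0.051, 0.999, 0.0]
force: [0.2, -1.0, 0.8]
grip_width: 0.996
grip_force: 0.0
```

Run:
```python
from h import *
go([542.5,-219],10)
R=load()
a=R["scene"]["img"][90:160,170:270,::-1];b=R["top"]["img"][160:230,410:480,::-1]
f=lambda x:cv2.resize(cv2.convertScaleAbs(x,alpha=1.5),(400,400*x.shape[0]//x.shape[1]),interpolation=cv2.INTER_CUBIC)
a,b=f(a),f(b);a=cv2.copyMakeBorder(a,0,max(0,len(b)-len(a)),0,0,0)
cv2.imwrite("pics/z6.png",np.hstack([a,b]))
```

```text
shift cm [-0.01  0.18  0.67] turn z -0.01 t 6.6 tilt 0.03
```

View pics/z6.png

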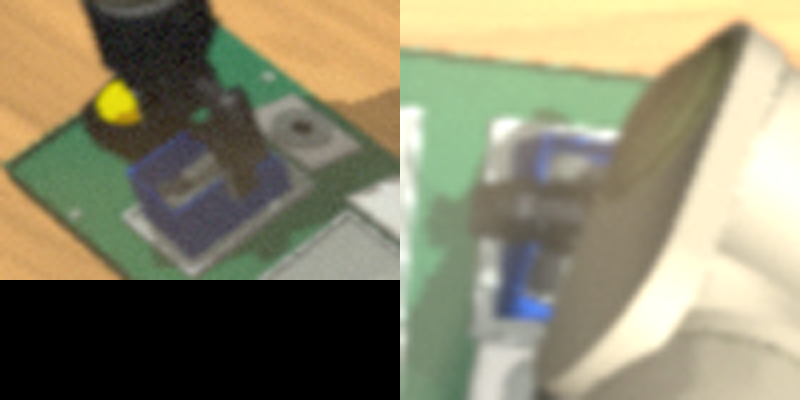

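The fingers now straddle the bin, with the near tip at about (245,195) in the crop, partway down the wall. I'll close here.

Emit:
step_arm(increments=[[[0, 0, 0], [0, 0, 0], 60], [[0, 0, 0], [0, 0, 0], 40], [[0, 0, 0], [0, 0, 0], 40], [[0, 0, 0], [0, 0, 0], 40], [[0, 0, 0], [0, 0, 0], 40]], squeeze=40)

```text
time_s: 7.32
eef_pos: [542.6, -220.9, 17.5]
ee_rot: [0.0, 0.051, 0.999, -0.0]
force: [-0.4, 1.1, 4.6]
grip_width: 0.642
grip_force: 43.7
```

Emit:
step_arm(increments=[[[0, 0, -0.5], [0, 0, 0], 40], [[0, 0, -1.5], [0, 0, 0], 40], [[0, 0, -3], [0, 0, 0], 40], [[0, 0, -4.5], [0, 0, 0], 40], [[0, 2, -4.5], [0, 0, 0], 40], [[0, 5, -4.5], [0, 0, 0], 40], [[0, 8, -4.5], [0, 0, 0], 40], [[0, 10, -4.5], [0, 0, 0], 40]])

```text
time_s: 8.32
eef_pos: [552.5, -119.2, 61.9]
ee_rot: [-0.0, 0.051, 0.999, 0.0]
force: [1.4, 0.2, -4.2]
grip_width: 0.641
grip_force: 43.2
```

Emit:
step_arm(increments=[[[0, 1.5, 0], [0, 0, 0], 40], [[0, 1.5, 0], [0, 0, 0], 40], [[0, 1.5, 0], [0, 0, 0], 40]])

```text
time_s: 8.7
eef_pos: [554.2, -107.1, 62.1]
ee_rot: [0.0, 0.052, 0.999, -0.0]
force: [0.8, 0.6, -3.2]
grip_width: 0.644
grip_force: 43.3
```

Run:
```python
from h import *
go([552.3,-105],18)
R=load()
a=R["scene"]["img"][90:210,190:330,::-1];b=R["top"]["img"][160:250,370:460,::-1]
f=lambda x:cv2.resize(cv2.convertScaleAbs(x,alpha=1.3),(400,400*x.shape[0]//x.shape[1]),interpolation=cv2.INTER_CUBIC)
a,b=f(a),f(b);a=cv2.copyMakeBorder(a,0,max(0,len(b)-len(a)),0,0,0)
cv2.imwrite("pics/z7.png",np.hstack([a,b]))
```

```text
shift cm [0.21 0.19 4.41] turn z -0.04 t 8.7 tilt 0.02
```

View pics/z7.png

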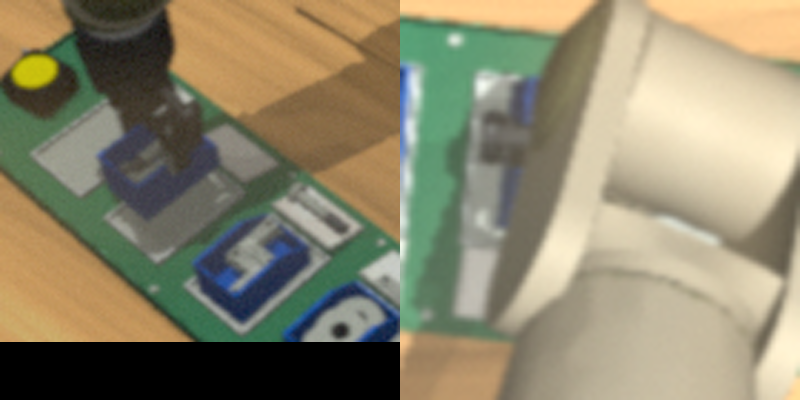

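The bin is held level above the spare bay, so I'll lower it.

Emit:
step_arm(increments=[[[0.2, 0.2, 1], [0, 0, 0], 40], [[0.2, 0.2, 2.5], [0, 0, 0], 40], [[0.2, 0.2, 3.5], [0, 0, 0], 40], [[0.2, 0.2, 4.0], [0, 0, 0], 40], [[0.2, 0.2, 4.4], [0, 0, 0], 40], [[0.2, 0.2, 4.5], [0, 0, 0], 40], [[0.2, 0.2, 4.5], [0, 0, 0], 40]])

```text
time_s: 9.68
eef_pos: [552.6, -104.4, 17.6]
ee_rot: [0.0, 0.051, 0.999, -0.0]
force: [-1.6, -0.0, 0.5]
grip_width: 0.643
grip_force: 43.7
```

Emit:
step_arm(increments=[[[0, 0, 0], [0, 0, 0], 80], [[0, 0, 0], [0, 0, 0], 100], [[0, 0, 0], [0, 0, 0], 100], [[0, 0, -2], [0, 0, 0], 100], [[0, 0, -5], [0, 0, 0], 100], [[0, 0, -8], [0, 0, 0], 100], [[0, 5, -8], [0, 0, 0], 100], [[0, 10, -8], [0, 0, 0], 100]])

```text
time_s: 10.68
eef_pos: [562.9, -3.9, 97.6]
ee_rot: [0.001, 0.052, 0.999, -0.0]
force: [0.5, 0.4, -0.1]
grip_width: 0.996
grip_force: 0.0
```

Run:
```python
from h import *
go([579.5,123.4],95)
```

```text
shift cm [-0.33 12.84  0.25] turn z -0.09 t 10.675 tilt 0.06
```

Emit:
step_arm(increments=[[[-0.1, 4, 0], [0, 0, 0], 100], [[-0.2, 8, 0], [0, 0, 0], 100], [[-0.3, 12, 0], [0, 0, 0], 100], [[-0.3, 12, 0], [0, 0, 0], 100], [[-0.3, 12, 0], [0, 0, 0], 100]])

```text
time_s: 11.3
eef_pos: [577.9, 113.8, 97.0]
ee_rot: [-0.0, 0.051, 0.999, -0.0]
force: [0.1, -0.5, 0.0]
grip_width: 1.001
grip_force: 0.0
```

Run:
```python
from h import *
go([579.5,123.4],17)
R=load();t=R["top"]
h=cv2.cvtColor(t["img"],cv2.COLOR_RGB2HSV);b=cv2.inRange(h,(100,45,20),(135,255,255))&0;
m=cv2.inRange(h,(100,45,20),(135,255,255));b[170:240,380:460]=m[170:240,380:460]
b=cv2.morphologyEx(b,cv2.MORPH_CLOSE,np.ones((9,9)))
k=max(cv2.findContours(b,0,2)[0],key=cv2.contourArea);r=cv2.minAreaRect(k);print(r)
c=np.array(r[0])+max(r[1])/2*np.array([.1157,-.993]);p=onz(t,c,60)[:2]-46*AX;d=p-BAY["spare"];print(p,(d@AX).round(1),(d@U/115).round(1))
a=t["img"][140:250,340:460,::-1]
cv2.imwrite("pics/z8.png",cv2.resize(a,None,fx=5,fy=5,interpolation=cv2.INTER_CUBIC))
```

```text
shift cm [-0.06  0.98  8.  ] turn z -0.01 t 11.3 tilt 0.02
((401.2416687011719, 196.31411743164062), (21.25473976135254, 32.98149108886719), 7.4314093589782715)
[ 552.19220474 -104.47318879] -0.3 -0.1
```

View pics/z8.png

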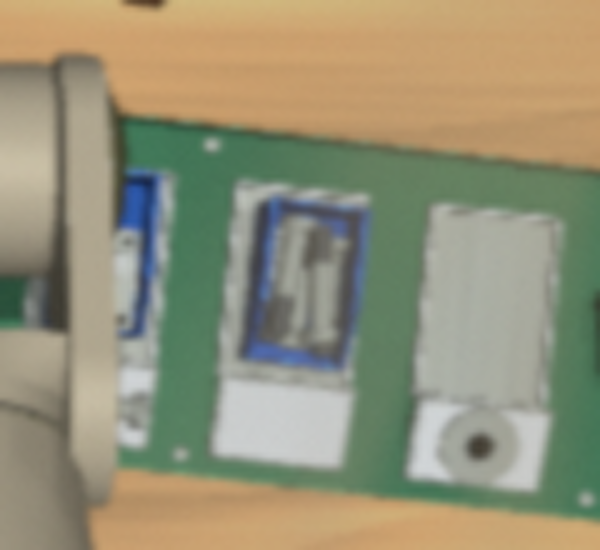

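The bolts bin is parked squarely in the spare bay, centred at about (305,285) in the crop and within 1 mm of the bay centre. Next is the washers bin.

Emit:
step_arm(increments=[[[-0.1, 1, 0], [0, 0, 0], 100], [[-0.1, 1, 2], [0, 0, 0], 100], [[-0.1, 1, 4], [0, 0, 0], 100], [[-0.1, 1, 5.5], [0, 0, 0], 100], [[-0.1, 1, 6.5], [0, 0, 0], 100], [[-0.1, 1, 7.3], [0, 0, 0], 100], [[-0.1, 1, 8], [0, 0, 0], 100], [[-0.1, 1, 8], [0, 0, 0], 100]])

```text
time_s: 12.4
eef_pos: [579.8, 124.1, 16.8]
ee_rot: [-0.0, 0.051, 0.999, -0.0]
force: [0.5, 0.1, 0.1]
grip_width: 0.998
grip_force: 0.0
```

Emit:
step_arm(increments=[[[0, 0, 0], [0, 0, 0], 60], [[0, 0, 0], [0, 0, 0], 40], [[0, 0, 0], [0, 0, 0], 40], [[0, 0, 0], [0, 0, 0], 40], [[0, 0, 0], [0, 0, 0], 40]], squeeze=40)

```text
time_s: 13.02
eef_pos: [580.4, 124.0, 17.7]
ee_rot: [0.001, 0.051, 0.999, -0.0]
force: [-1.5, -0.6, 6.3]
grip_width: 0.644
grip_force: 43.6
```

Emit:
step_arm(increments=[[[0, 0, -0.5], [0, 0, 0], 40], [[0, 0, -2], [0, 0, 0], 40], [[0, 0, -4.5], [0, 0, 0], 40], [[0, 0, -7], [0, 0, 0], 40], [[0, 0, -9], [0, 0, 0], 40], [[0, 0, -9], [0, 0, 0], 40], [[0, -2, -9], [0, 0, 0], 40], [[0, -5, -9], [0, 0, 0], 40]])

```text
time_s: 14.02
eef_pos: [574.1, 73.4, 106.0]
ee_rot: [-0.001, 0.051, 0.999, -0.0]
force: [0.3, -0.3, -2.5]
grip_width: 0.643
grip_force: 43.1
```

Emit:
step_arm(increments=[[[0, -4, 0], [0, 0, 0], 40], [[0, -8, 0], [0, 0, 0], 40], [[0, -12, 0], [0, 0, 0], 40], [[0, -16, 0], [0, 0, 0], 40], [[0, -20, 0], [0, 0, 0], 40], [[0, -24, 0], [0, 0, 0], 40], [[0, -27, 0], [0, 0, 0], 40], [[0, -28, 0], [0, 0, 0], 40]])

```text
time_s: 15.02
eef_pos: [544.9, -206.2, 106.1]
ee_rot: [-0.001, 0.053, 0.999, 0.0]
force: [0.1, 0.4, -2.7]
grip_width: 0.642
grip_force: 43.2
```

Emit:
step_arm(increments=[[[0, -0.5, 0], [0, 0, 0], 40], [[0, -1, 0], [0, 0, 0], 40], [[0, -1, 0], [0, 0, 0], 40]])

```text
time_s: 15.4
eef_pos: [545.2, -213.7, 107.0]
ee_rot: [-0.0, 0.051, 0.999, 0.0]
force: [0.3, -0.4, -2.8]
grip_width: 0.645
grip_force: 43.2
```

Run:
```python
from h import *
go([541,-218.8],17.2)
```

```text
shift cm [ 0.36 -0.55  8.98] turn z 0.02 t 15.4 tilt 0.01
```

Emit:
step_arm(increments=[[[0.4, -0.5, 0], [0, 0, 0], 40], [[0.4, -0.5, 2.5], [0, 0, 0], 40], [[0.4, -0.5, 5], [0, 0, 0], 40], [[0.4, -0.5, 7], [0, 0, 0], 40], [[0.4, -0.5, 8.2], [0, 0, 0], 40], [[0.4, -0.5, 8.8], [0, 0, 0], 40], [[0.4, -0.5, 9], [0, 0, 0], 40], [[0.4, -0.5, 9], [0, 0, 0], 40]])

```text
time_s: 16.4
eef_pos: [541.0, -218.9, 17.7]
ee_rot: [0.001, 0.051, 0.999, -0.0]
force: [0.5, 0.7, -2.2]
grip_width: 0.642
grip_force: 43.2
```

Emit:
step_arm(increments=[[[0, 0, 0.1], [0, 0, 0], 40], [[0, 0, 0.1], [0, 0, 0], 40], [[0, 0, 0.1], [0, 0, 0], 80], [[0, 0, 0.1], [0, 0, 0], 100], [[0, 0, 0.1], [0, 0, 0], 100], [[0, 0, -2], [0, 0, 0], 100], [[0, 0, -5], [0, 0, 0], 100], [[0, 0, -8], [0, 0, 0], 100]])

```text
time_s: 17.4
eef_pos: [540.6, -218.6, 97.9]
ee_rot: [-0.0, 0.051, 0.999, 0.0]
force: [0.4, 0.2, 0.5]
grip_width: 0.999
grip_force: 0.0
```

Emit:
step_arm(increments=[[[0, 4, 0], [0, 0, 0], 100], [[0, 8, 0], [0, 0, 0], 100], [[0, 12, 0], [0, 0, 0], 100], [[0, 16, 0], [0, 0, 0], 100], [[0, 20, 0], [0, 0, 0], 100], [[0, 22, 0], [0, 0, 0], 100], [[0, 22, 0], [0, 0, 0], 100]])

```text
time_s: 18.27
eef_pos: [563.3, 0.6, 97.1]
ee_rot: [0.0, 0.051, 0.999, -0.0]
force: [-0.0, -0.9, -1.0]
grip_width: 0.998
grip_force: 0.0
```

Run:
```python
from h import *
go([569.5,10.5],17)
R=load();t=R["top"]
h=cv2.cvtColor(t["img"],cv2.COLOR_RGB2HSV);b=np.zeros_like(h[:,:,0])
m=cv2.inRange(h,(100,45,20),(135,255,255));b[170:240,418:460]=m[170:240,418:460]
b=cv2.morphologyEx(b,cv2.MORPH_CLOSE,np.ones((9,9)))
k=max(cv2.findContours(b,0,2)[0],key=cv2.contourArea);r=cv2.minAreaRect(k);print(r)
c=np.array(r[0])+max(r[1])/2*np.array([.1157,-.993]);p=onz(t,c,60)[:2]-46*AX;d=p-BAY["washers"];print(p,(d@AX).round(1),(d@U/115).round(1))
```

```text
shift cm [-0.52  1.05  8.01] turn z 0.08 t 18.275 tilt 0.01
((440.68994140625, 201.1699981689453), (21.49604606628418, 32.668338775634766), 8.130102157592773)
[ 539.29397752 -216.77108369] -1.7 1.9
```

Well placed. Next is the corners bin.

Emit:
step_arm(increments=[[[-0.5, 1, 0], [0, 0, 0], 100], [[-0.5, 1, 2], [0, 0, 0], 100], [[-0.5, 1, 4], [0, 0, 0], 100], [[-0.5, 1, 5.5], [0, 0, 0], 100], [[-0.5, 1, 6.5], [0, 0, 0], 100], [[-0.5, 1, 7.3], [0, 0, 0], 100], [[-0.5, 1, 8], [0, 0, 0], 100], [[-0.5, 1, 8], [0, 0, 0], 100]])

```text
time_s: 19.38
eef_pos: [569.1, 9.6, 16.8]
ee_rot: [-0.0, 0.051, 0.999, 0.0]
force: [-0.9, 0.6, -0.4]
grip_width: 1.001
grip_force: 0.0
```

Emit:
step_arm(increments=[[[0, 0, 0], [0, 0, 0], 60], [[0, 0, 0], [0, 0, 0], 40], [[0, 0, 0], [0, 0, 0], 40], [[0, 0, 0], [0, 0, 0], 40], [[0, 0, 0], [0, 0, 0], 40]], squeeze=40)

```text
time_s: 20.0
eef_pos: [569.6, 9.6, 17.7]
ee_rot: [0.001, 0.051, 0.999, -0.0]
force: [-0.0, 0.8, 6.5]
grip_width: 0.643
grip_force: 43.4
```

Emit:
step_arm(increments=[[[0, 0, -0.5], [0, 0, 0], 40], [[0, 0, -1.5], [0, 0, 0], 40], [[0, 0, -3], [0, 0, 0], 40], [[0, 0, -4.5], [0, 0, 0], 40], [[0.2, 2, -4.5], [0, 0, 0], 40], [[0.5, 5, -4.5], [0, 0, 0], 40], [[0.5, 8, -4.5], [0, 0, 0], 40], [[0.5, 11, -4.5], [0, 0, 0], 40]])

```text
time_s: 21.0
eef_pos: [575.0, 121.6, 61.9]
ee_rot: [-0.0, 0.051, 0.999, 0.0]
force: [0.0, 0.3, -1.2]
grip_width: 0.646
grip_force: 42.7
```

Emit:
step_arm(increments=[[[0, 0.4, 0], [0, 0, 0], 40], [[0, 0.4, 0], [0, 0, 0], 40], [[0, 0.4, 0], [0, 0, 0], 40]])

```text
time_s: 21.38
eef_pos: [575.8, 122.9, 62.0]
ee_rot: [-0.0, 0.052, 0.999, -0.0]
force: [0.0, -0.2, -1.8]
grip_width: 0.644
grip_force: 42.8
```

Run:
```python
from h import *
go([576.1,124.4],16.7)
```

```text
shift cm [-0.02  0.15  4.53] turn z -0.05 t 21.375 tilt 0.02
```

Emit:
step_arm(increments=[[[0, 0.1, 1], [0, 0, 0], 40], [[0, 0.1, 2.5], [0, 0, 0], 40], [[0, 0.1, 3.5], [0, 0, 0], 40], [[0, 0.1, 4.0], [0, 0, 0], 40], [[0, 0.1, 4.4], [0, 0, 0], 40], [[0, 0.1, 4.5], [0, 0, 0], 40], [[0, 0.1, 4.5], [0, 0, 0], 40]])

```text
time_s: 22.25
eef_pos: [576.2, 124.5, 17.8]
ee_rot: [0.0, 0.051, 0.999, -0.0]
force: [-2.5, -0.5, 5.1]
grip_width: 0.643
grip_force: 43.4
```

Emit:
step_arm(increments=[[[0, 0, 0], [0, 0, 0], 80], [[0, 0, 0], [0, 0, 0], 100], [[0, 0, 0], [0, 0, 0], 100], [[0, 0, -2], [0, 0, 0], 100], [[0, 0, -5], [0, 0, 0], 100], [[0, 0, -8], [0, 0, 0], 100], [[0, -4, -8], [0, 0, 0], 100], [[0, -8, -8], [0, 0, 0], 100]])

```text
time_s: 23.25
eef_pos: [567.8, 44.2, 97.4]
ee_rot: [0.0, 0.051, 0.999, -0.0]
force: [-0.1, -1.0, -0.1]
grip_width: 1.0
grip_force: 0.0
```

Emit:
step_arm(increments=[[[0, -4, 0], [0, 0, 0], 100], [[0, -8, 0], [0, 0, 0], 100], [[0, -12, 0], [0, 0, 0], 100], [[0, -15, 0], [0, 0, 0], 100], [[0, -15, 0], [0, 0, 0], 100], [[0, -15, 0], [0, 0, 0], 100]])

```text
time_s: 24.0
eef_pos: [552.5, -103.7, 97.1]
ee_rot: [-0.0, 0.051, 0.999, 0.0]
force: [-1.0, 0.4, -0.7]
grip_width: 0.998
grip_force: 0.0
```

Run:
```python
from h import *
go([552.5,-104.4],17)
```

```text
shift cm [-0.01 -0.07  8.01] turn z -0.0 t 24.0 tilt 0.02
```

Emit:
step_arm(increments=[[[0, 0, 1], [0, 0, 0], 100], [[0, 0, 2.5], [0, 0, 0], 100], [[0, 0, 4], [0, 0, 0], 100], [[0, 0, 5.5], [0, 0, 0], 100], [[0, 0, 6.5], [0, 0, 0], 100], [[0, 0, 7.3], [0, 0, 0], 100], [[0, 0, 8], [0, 0, 0], 100], [[0, 0, 8], [0, 0, 0], 100]])

```text
time_s: 25.0
eef_pos: [552.3, -104.2, 16.8]
ee_rot: [-0.0, 0.051, 0.999, 0.0]
force: [-0.5, -0.0, 0.2]
grip_width: 0.998
grip_force: 0.0
```

Emit:
step_arm(increments=[[[0, 0, 0], [0, 0, 0], 60], [[0, 0, 0], [0, 0, 0], 40], [[0, 0, 0], [0, 0, 0], 40], [[0, 0, 0], [0, 0, 0], 40], [[0, 0, 0], [0, 0, 0], 40]], squeeze=40)

```text
time_s: 25.62
eef_pos: [552.8, -104.4, 17.7]
ee_rot: [0.001, 0.051, 0.999, -0.0]
force: [-2.3, -0.2, 5.7]
grip_width: 0.64
grip_force: 43.6
```

Emit:
step_arm(increments=[[[0, 0, -0.5], [0, 0, 0], 40], [[0, 0, -1.5], [0, 0, 0], 40], [[0, 0, -3], [0, 0, 0], 40], [[0, 0, -4.5], [0, 0, 0], 40], [[0, 2, -4.5], [0, 0, 0], 40], [[0, 5, -4.5], [0, 0, 0], 40], [[0, 8, -4.5], [0, 0, 0], 40], [[0, 11, -4.5], [0, 0, 0], 40]])

```text
time_s: 26.62
eef_pos: [563.4, 7.3, 61.9]
ee_rot: [-0.0, 0.051, 0.999, 0.0]
force: [0.8, -0.2, -4.7]
grip_width: 0.645
grip_force: 43.2
```

Emit:
step_arm(increments=[[[0, 0.4, 0], [0, 0, 0], 40], [[0, 0.4, 0], [0, 0, 0], 40], [[0, 0.4, 0], [0, 0, 0], 40]])

```text
time_s: 27.0
eef_pos: [564.0, 8.6, 62.0]
ee_rot: [-0.0, 0.052, 0.999, -0.0]
force: [0.1, 0.1, -4.2]
grip_width: 0.643
grip_force: 43.3
```

Run:
```python
from h import *
go([564.3,10],16.7)
```

```text
shift cm [-0.02  0.14  4.53] turn z -0.05 t 27.0 tilt 0.01
```

Emit:
step_arm(increments=[[[0, 0.1, 1], [0, 0, 0], 40], [[0, 0.1, 2.5], [0, 0, 0], 40], [[0, 0.1, 3.5], [0, 0, 0], 40], [[0, 0.1, 4.0], [0, 0, 0], 40], [[0, 0.1, 4.4], [0, 0, 0], 40], [[0, 0.1, 4.5], [0, 0, 0], 40], [[0, 0.1, 4.5], [0, 0, 0], 40]])

```text
time_s: 27.88
eef_pos: [564.4, 10.1, 17.7]
ee_rot: [0.0, 0.051, 0.999, -0.0]
force: [-3.2, 0.0, 3.2]
grip_width: 0.647
grip_force: 44.1
```

Emit:
step_arm(increments=[[[0, 0, 0], [0, 0, 0], 80], [[0, 0, 0], [0, 0, 0], 100], [[0, 0, 0], [0, 0, 0], 100], [[0, 0, -2], [0, 0, 0], 100], [[0, 0, -5], [0, 0, 0], 100], [[0, 0, -9], [0, 0, 0], 100], [[0, 0, -13], [0, 0, 0], 100], [[3, 0, -15], [0, 0, 0], 100]])

```text
time_s: 28.88
eef_pos: [535.4, 12.8, 169.1]
ee_rot: [0.002, 0.051, 0.999, -0.0]
force: [-0.0, 0.1, -1.0]
grip_width: 1.0
grip_force: 0.0
```

Emit:
step_arm(increments=[[[4, 4, 0], [0, 0, 0], 100], [[8, 8, 0], [0, 0, 0], 100], [[11, 12, 0], [0, 0, 0], 100], [[13, 16, 0], [0, 0, 0], 100], [[15, 20, 0], [0, 0, 0], 100], [[17, 24, 0], [0, 0, 0], 100], [[18, 28, 0], [0, 0, 0], 100], [[18, 30, 0], [0, 0, 0], 100]])

```text
time_s: 29.88
eef_pos: [385.4, 331.9, 167.2]
ee_rot: [0.0, 0.05, 0.999, 0.0]
force: [0.3, -1.3, 0.6]
grip_width: 1.0
grip_force: 0.0
```

Emit:
step_arm(increments=[[[2, 4, 0], [0, 0, 0], 100], [[4, 8, 0], [0, 0, 0], 100], [[6, 12, 0], [0, 0, 0], 100], [[6, 12, 0], [0, 0, 0], 100], [[6, 12, 0], [0, 0, 0], 100]])

```text
time_s: 30.5
eef_pos: [338.8, 455.2, 166.9]
ee_rot: [-0.0, 0.051, 0.999, -0.0]
force: [1.0, -0.0, 0.4]
grip_width: 1.0
grip_force: 0.0
```

Run:
```python
from h import *
R=load();t=R["top"]
h=cv2.cvtColor(t["img"],cv2.COLOR_RGB2HSV)
m=cv2.inRange(h,(100,45,20),(135,255,255))
for n,x in(("washers",439),("bolts",359),("corners",319),("hinges",279)):
    b=np.zeros_like(m);b[160:225,x-18:x+20]=m[160:225,x-18:x+20]
    b=cv2.morphologyEx(b,cv2.MORPH_CLOSE,np.ones((9,9)))
    r=cv2.minAreaRect(max(cv2.findContours(b,0,2)[0],key=cv2.contourArea))
    c=np.array(r[0])+max(r[1])/2*np.array([.1157,-.993]);p=onz(t,c,60)[:2]-46*AX;d=p-BAY[n];print(n,np.round(r[1],1),round(r[2],1),(d@AX).round(1),(d@U/115).round(1))
a=t["img"][140:255,225:495,::-1];b=R["scene"]["img"][95:300,165:420,::-1]
a=cv2.resize(a,(640,273),interpolation=cv2.INTER_CUBIC);b=cv2.resize(b,(400,322),interpolation=cv2.INTER_CUBIC);b=cv2.copyMakeBorder(b,0,0,0,240,0)
cv2.imwrite("pics/z9.png",np.vstack([a,b]))
```

```text
washers [21.5 32.7] 8.1 -1.7 1.9
bolts [21.3 33.4] 7.1 -0.2 -0.6
corners [20.8 33.7] 6.3 0.4 -0.7
hinges [21.9 34.3] 5.0 4.2 -0.4
```

View pics/z9.png

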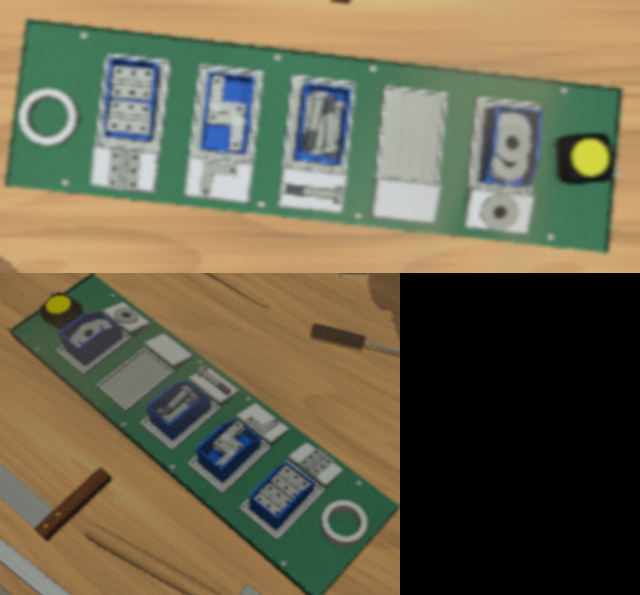

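All four bins stand in the bays matching their samples, the spare bay at about (410,150) in the top crop is empty, and the arm is clear.

```bash
python3 -c "
from rig import ctrl
print(ctrl.finish_job())"
```

```text
the job is handed in; nothing more can be done
None
```

I handed the job in at about 31 s: in the last pictures the bolts, washers and corner-plates bins are each in their own bay within about 3 mm of centre, the spare bay is empty again and the hinge bin is where it was; the hand-in returned no verdict.

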